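Click the rack's sliding stop into its last notch

ROBOT

A 7-joint arm with a two-finger parallel gripper is mounted at the origin on a cart in front of the work surface, level with it; the furniture and walls round the work are solid. World frame = base frame: x ahead of the robot, y to its left, z up, the work surface at z = 0. Lengths are in m, angles in rad, forces in N, time in s.
With the tool pointing down it reaches from about 0.35 to 0.9 m from the base axis. Payload 19.9 kg.
Tool frame: the origin (TCP) lies midway between the tips of the shut fingers; the grasp point (between the pads) lies 19 mm behind it; z points along the fingers, y is the line along which they close (so a half turn about z gives the same grasp; the last joint's range is limited). The gripper opens to 85 mm and grips with 20 to 120 N. Pads are 22 mm wide; open, the fingers measure 114 mm over their backs; the gripper's body (76 mm by 85 mm) begins 54 mm behind the grasp point. The pads swing forward as they close: fully open they stand 13 mm farther back than shut.
Start: joints at [1.236, 0.417, -0.01, 1.614, 0.005, 1.111, -0.053], TCP at [0.181, -0.598, 0.231] pointing down, gripper open.
Joint ranges: [-2.81, 2.81], [-0.39, 2.02], [-1.27, 1.25], [0.06, 2.57], [-1.19, 4.33], [0.19, 2], [-2.82, 2.82]. Speed limits (rad/s): [1.89, 1.89, 2.39, 2.39, 3.01, 3.01, 3.01].

INTERFACE

Orientations are given as a rotation vector (axis times angle).
In Python, from rig import manip gives the robot as it stands. The module is installed in compiled form; this text tells all that it offers.
- The arm moves only by the shell command python3 -m creep 'ROWS' [FORCE]. ROWS is JSON, a list that holds one entry, the list of rows, each a list of 7 numbers: the shift along the tool's x, y, z in cm, then the turn, a rotation vector about the tool's x, y, z in degrees, then the finger opening in cm, from 0 to 8.54. In form: [[[tx, ty, tz, wx, wy, wz, hand], ...]]. A call has 1 to 5 rows; each row shifts and turns the commanded pose from where the row before left it, along the tool's axes as they then stand; what a row does not reach is not made up. A row lasts 1/8 s, in which the tool goes at most 62.5 mm and 10.7 degrees, less where a joint would pass 70% of its speed; a pose out of reach is approached as far as the arm can. A call is refused whole if a number of a shift passes 6.25 or a number of a turn 10.7, either way. A call with a gripper value outside its range is refused whole. The fingers move at their own pace and stop on an object; FORCE is the grip in N (left out, the last holds). Time passes only in rows, so rows that do not move let the fingers close. It gives the time, the measured TCP pose, the force, the opening and the grip force at its end, in the units of the state.
- manip.read_state(): the state, without advancing time (a new reading comes with each control period).
- manip.grab_frame(name): name is "scene" or "side" or "wrist"; returns the picture (400x640x3 uint8, red, green, blue); there is no depth.
- manip.camera_params(name): a dict with "fx", "fy", "cx", "cy" (pixels), "R" (3x3) and "t" (3): a world point X has camera coordinates R X + t. Camera axes: x right, y down, z forward; pixel columns grow to the right and rows downward; lengths in m; the calibration is good to about 2 mm. A picture is of the moment at which its call begins: read the wrist's pose just before it. camera_params takes no time and is no camera call; for the wrist camera it gives the pose at the moment of the call.
- manip.sign_off(): hands the job in; it is judged then, once.
The state is a dict: "time": time; "joint_positions": joint angles; "qvel": joint speeds; "joint_torque": joint torques, N m; "position": TCP position; "orientation": TCP orientation; "force": force on the tool from outside, world axes, zero at the start; "torque": the same for the moment, N m; "opening": finger opening in m; "grasp_force": force on a finger pad.
Only numpy, scipy, OpenCV 4.12 (cv2) and the standard library are available. Lean on these libraries where they do the work, as an engineer would, in place of code of your own. Each camera call takes 0.05 s, during which the arm holds its last target. There are 200 camera calls.

TASK

Close up the tin rack: with the fingertips, push the sliding stop along its rail toward the two tins, over the first notch and on until its spring plunger drops into the second notch, the last one before the tins, and leave it there. Only push the stop gently from behind: do not grip it, do not pull up its knob, and leave the tins and everything standing about where they are.

Things in the scene. Friction and masses are not known exactly. Their poses are not given: they have to be found in the camera images.
- rack: Fixed rack for tins: wooden board 90 mm wide (x = -40 to +50), 400 mm long (y), 12 mm thick, with an end wall 72 mm high at its +y end, where two tins stand between thin rods 39 mm high. Origin on the worktop under its middle; +y runs along the rail toward the tins. Along its front edge (x = -62 to -48 mm, y = -195 to +105) an aluminium rail, top 22 mm up, has two V notches 14 mm wide, 6 mm deep.
- stop (a joint): Travel of the stop along the rack's +y, m, 0 to 0.18; starts at 0 to 0.06. 0.090 = in the first notch, 0.150 = in the second; about 0.164 = touching the nearer tin. It stays on its rail. Friction about 1.5 N; some 6 mm short of a notch's centre it is drawn in (the push force dips, the stop runs ahead and centres itself); to push it out of a notch takes about 10 N.
- push_face (a point): Middle of the stop's rear face, the place to push, 47 mm above the worktop; moves with the stop; axes as the rack's: push along +y. The stop is a dark steel bookend 70 mm long (y): front plate toward the tins 70 mm wide, top 75 mm above the worktop; rear plate 60 mm wide (x), 8 mm thick, top 65 mm above the worktop; a low rib joins them. Behind it (-y) is only the board, 12 mm high.
- plunger (a joint): Drop of the stop's spring plunger, m: about 0 on the rail's top, about 0.004 seated in a notch, negative when its knob is pulled up. It stands in a round steel housing on an arm over the rail, half-way along the stop; its black knob (20 mm across, top 66 mm above the worktop) comes down to the housing when seated.
- notch_1 (a point): Middle of the first notch, at the height of the rail's top (22 mm above the worktop); +y as the rack's. The plunger starts on its -y side.
- notch_2 (a point): Middle of the second notch, 60 mm farther along +y, where the plunger must end; same height.
- tin: Round printed tin, 57 mm across, 72 mm high, loose in the rack, origin at the centre of its underside (12 mm above the worktop). The tin and the canister may stand in either order. Leave alone.
- canister: Small plain round steel canister, 53 mm across, 67 mm high, loose in the rack, origin at the centre of its underside. Leave alone.
- tea_box: Printed carton 50 x 68 x 92 mm standing loose at the back, origin under its centre. Leave alone.
- jar: Glass jar with lid, 73 mm across, 84 mm high, loose at the back left, origin under its centre. Leave alone.
- mug: Small mug, 64 mm across, 48 mm high, loose on the right, origin under its centre. Leave alone.
- flat_tin: Flat round tin, 86 mm across, 40 mm high, loose at the back right, origin under its centre. Leave alone.

How it is judged:
At the end, for the whole second after the job is handed in: The stop rests with its plunger dropped (by more than 2 mm) into the second notch (joint 0.150 within 3.5 mm), and both tins stand upright within 10 mm of where they stood (value of joint stop between 0.1465 and 0.1535 m and value of joint plunger above 0.002 m and velocity of joint stop between -0.005 and 0.005 m/s and distance of each of tin, canister from where it was at the start of the episode below 0.01 m and angle between each of tin, canister's own z axis and vertical below 0.1 rad); the robot touches nothing.
It fails at once if a tin in the rack is moved by more than 10 mm or tipped (distance of any of tin, canister from where it was at the start of the episode above 0.01 m or angle between any of tin, canister's own z axis and vertical above 0.2 rad).
It fails at once if a thing standing about is shifted by more than 20 mm or lifted (distance of any of tea_box, jar, mug, flat_tin from where it was at the start of the episode above 0.02 m).
It fails at once if the plunger's knob is pulled up (value of joint plunger below -0.003 m).
It fails at once if the stop is gripped or shoved hard (fingers press on it with more than 35 N) (contact force between the fingers and stop above 35 N).
It also fails if it takes over 42 s, if anything falls off the work surface, if the arm or the gripper's body presses on something with over 40 N, if the wrist force passes 120 N, or if a joint passes its speed limit or range.

## Working session

There is one attempt and no reset: what is moved stays moved. The work goes in short steps, Python scripts to look and compute and a shell command to move; the robot and the scene stay as the last step left them, time stands still between calls to the robot, and variables do not carry over. Pictures are saved under pics/ and viewed, at most 10 in all, crops included, and the job is handed in when it is done.

```bash
mkdir -p pics; python3 - <<'E'
from rig import manip
import cv2,numpy as np
s=manip.read_state();print(s['time'],s['position'],s['orientation'],s['opening'],s['force'])
for n in("scene","side"):
    cv2.imwrite(f'pics/{n}0.png',manip.grab_frame(n)[:,:,::-1])
    p=manip.camera_params(n);print(n,p)
E
```

```text
0.0 [ 0.18088689 -0.59787676  0.23065355] [-3.10653964e+00 -4.59746351e-01  4.42531949e-04] 0.08556570608509421 [-0.2890587  -0.1467612  -0.37948854]
scene {'fx': 426.23164100536985, 'fy': 426.23164100536985, 'cx': 317.1072903947219, 'cy': 201.28025988237377, 'R': array([[ 0.90599533, -0.42323624,  0.00659873],
       [-0.31873366, -0.69238549, -0.64731074],
       [ 0.27853423,  0.58435727, -0.76219766]]), 't': array([-0.60401097,  0.07803219,  1.31844597])}
side {'fx': 481.0290545462539, 'fy': 481.0290545462539, 'cx': 324.9169827401428, 'cy': 202.06640691271676, 'R': array([[ 0.99870103, -0.04908319,  0.01367836],
       [-0.0094281 , -0.44182269, -0.89705285],
       [ 0.05007362,  0.89575865, -0.44171153]]), 't': array([-0.59569421, -0.03998844,  1.5140617 ])}
```

View pics/scene0.png

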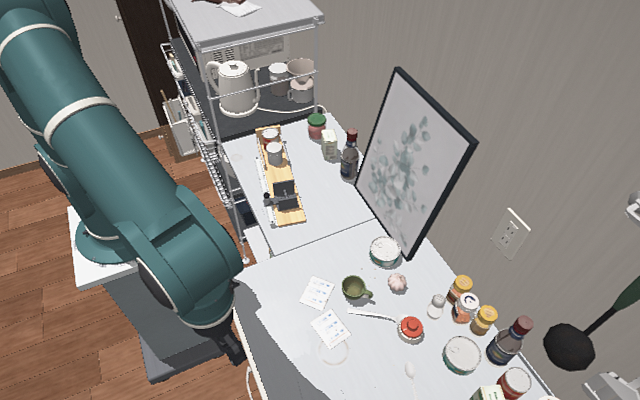

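View pics/side0.png

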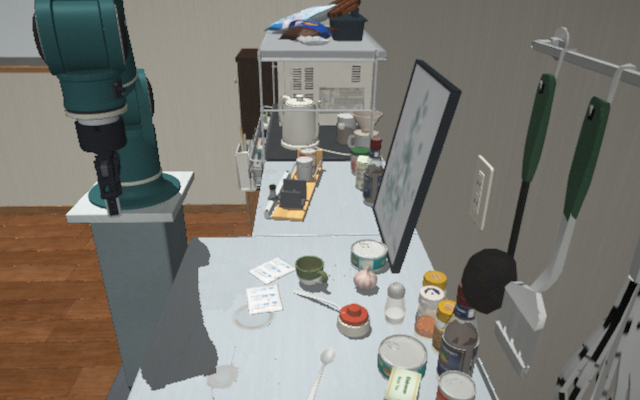

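The rack lies at about (280,175) in scene and (300,185) in side, with the tins at its far end. The stop is the dark piece at (285,193) and (292,192). I'll zoom in on it.

```bash
python3 - <<'E'
import cv2,numpy as np
a=cv2.imread('pics/scene0.png')[110:240,235:335];b=cv2.imread('pics/side0.png')[135:235,250:350]
a=cv2.resize(a,None,fx=4,fy=4,interpolation=cv2.INTER_CUBIC);b=cv2.resize(b,None,fx=4,fy=4,interpolation=cv2.INTER_CUBIC)
b=cv2.copyMakeBorder(b,0,120,0,0,cv2.BORDER_CONSTANT)
cv2.imwrite('pics/crop0.png',np.hstack([a,b]))
E
```

```text
(no output)
```

View pics/crop0.png

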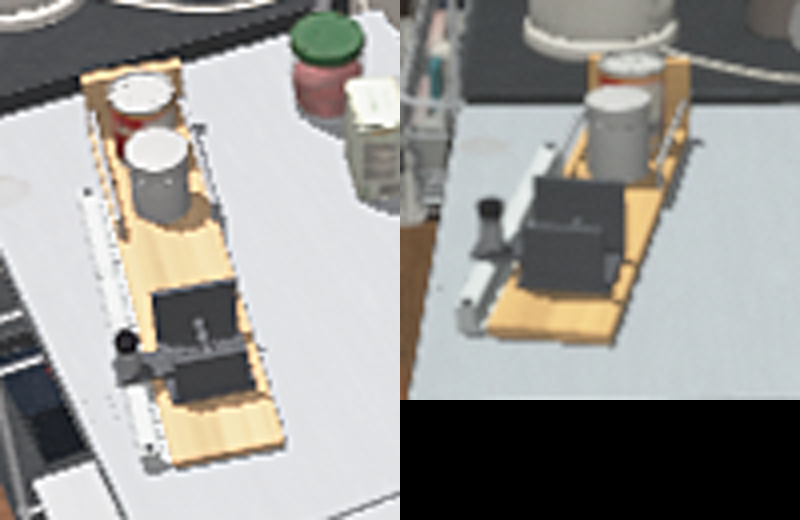

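The crop shows the board's front corners at scene (278,225) and (306,219.5), and the end-wall top at (255.5,129) and (280.5,125.5). The knob top is at (266.2,194.5). In the side view the rear-plate top edge runs (282,190.5) to (301,192.5).

```bash
cat > h.py <<'E'
from rig import manip
import numpy as np
def ray(p,u,v,z):
    R=np.array(p['R']);t=np.array(p['t']);o=-R.T@t
    d=R.T@np.array([(u-p['cx'])/p['fx'],(v-p['cy'])/p['fy'],1]);return o+d*(z-o[2])/d[2]
def proj(p,X):
    c=np.array(p['R'])@X+p['t'];return c[:2]/c[2]*[p['fx'],p['fy']]+[p['cx'],p['cy']]
E
python3 - <<'E'
from h import *
np.set_printoptions(precision=4,suppress=True)
S=manip.camera_params('scene');D=manip.camera_params('side')
for n,p,u,v,z in [('front L',S,278,225,.012),('front R',S,305.8,219.5,.012),('wall L',S,255.5,129,.072),('wall R',S,280.5,125.5,.072),
 ('knob',S,266.2,194.5,.066),('frontplate L',S,273,183,.075),('frontplate R',S,294,180,.075),('railnear',S,271.5,222,.022),('railfar',S,256.5,157,.022),
 ('s frontL',D,271.7,217,.012),('s frontR',D,303.7,219.7,.012),('s wallL',D,297.5,149.5,.072),('s wallR',D,322.3,149.5,.072),('s rearL',D,282,190.5,.065),('s rearR',D,301.2,192.5,.065),('s rearbotL',D,280,207,.014),('s rearbotR',D,300.7,208.7,.014),('s knob',D,272.5,185.5,.066),
 ('jar lid',S,317,119,.084)]:
    print(n,ray(p,u,v,z))
from scipy.spatial.transform import Rotation as Ro
s=manip.read_state();print(Ro.from_rotvec(s['orientation']).as_matrix())
E
```

```text
front L [ 0.4378 -0.2055  0.012 ]
front R [ 0.5242 -0.2217  0.012 ]
wall L [0.5096 0.1809 0.072 ]
wall R [0.5973 0.1619 0.072 ]
knob [ 0.4364 -0.1196  0.066 ]
frontplate L [ 0.4706 -0.0911  0.075 ]
frontplate R [ 0.5356 -0.1068  0.075 ]
railnear [ 0.4218 -0.1937  0.022 ]
railfar [0.4774 0.096  0.022 ]
s frontL [ 0.4377 -0.218   0.012 ]
s frontR [ 0.5262 -0.2359  0.012 ]
s wallL [0.5091 0.161  0.072 ]
s wallR [0.5943 0.1601 0.072 ]
s rearL [ 0.4657 -0.158   0.065 ]
s rearR [ 0.5201 -0.1725  0.065 ]
s rearbotL [ 0.4587 -0.1609  0.014 ]
s rearbotR [ 0.5183 -0.173   0.014 ]
s knob [ 0.4372 -0.1251  0.066 ]
jar lid [0.725  0.1272 0.084 ]
[[ 0.9571  0.2896 -0.0004]
 [ 0.2896 -0.9571  0.001 ]
 [-0.0001 -0.0011 -1.    ]]
```

```bash
python3 -m creep '[[[4,-2.8,0,0,0,0,0],[4,-2.8,0,0,0,0,0],[4,-2.8,0,0,0,0,0],[4,-2.8,0,0,0,0,0],[4,-2.8,0,0,0,0,0]]]' 60; python3 -m creep '[[[4,-2.8,0,0,0,0,0],[4,-2.8,0,0,0,0,0],[4,-2.8,0,0,0,0,0],[4,-2.8,0,0,0,0,0],[4,-2.8,0,0,0,0,0]]]'
```

```text
time: 0.72
position: [0.3326, -0.4048, 0.2311]
orientation: [-3.107, -0.46, 0.0]
force: [0.5, -0.4, 0.5]
opening: 0.0001
grasp_force: 0.0
time: 1.35
position: [0.4834, -0.213, 0.2312]
orientation: [-3.108, -0.46, 0.0]
force: [0.4, -1.0, -0.4]
opening: 0.0006
grasp_force: 0.0
```

```bash
python3 -m creep '[[[0,0,0,0,0,-10.5,0],[0,0,0,0,0,-10.5,0],[0,0,0,0,0,-10.5,0],[0,0,0,0,0,-10.5,0],[0,0,0,0,0,-10.5,0]]]'; python3 -m creep '[[[0,0,0,0,0,-10,0],[0,0,0,0,0,0,0]]]'; python3 - <<'E'
from h import *
import cv2
s=manip.read_state();print(s['time'],s['position'],s['orientation'],s['opening'],s['joint_positions'],s['force'])
cv2.imwrite('pics/wrist1.png',manip.grab_frame('wrist')[:,:,::-1]);print(manip.camera_params('wrist'))
from scipy.spatial.transform import Rotation as Ro
print(Ro.from_rotvec(s['orientation']).as_matrix())
E
```

```text
time: 1.98
position: [0.4826, -0.2143, 0.231]
orientation: [-2.578, -1.794, 0.0]
force: [-1.5, 0.2, 0.0]
opening: 0.0
grasp_force: 0.0
time: 2.22
position: [0.4826, -0.2144, 0.231]
orientation: [-2.419, -2.004, 0.0]
force: [0.3, 0.3, -0.1]
opening: -0.0002
grasp_force: 0.0
2.225 [ 0.48257502 -0.21443021  0.23104946] [-2.41897279e+00 -2.00363957e+00  1.21470188e-04] -0.00015884873920707994 [ 0.72881159  0.2721718  -0.43486346  1.84238589  0.13024272  1.05547557
  0.05630972] [ 0.30328737  0.33607591 -0.09330125]
{'fx': 340.183497808666, 'fy': 340.183497808666, 'cx': 322.9318561936367, 'cy': 197.88736514211917, 'R': array([[ 9.81968102e-01, -1.89046090e-01,  4.71989176e-04],
       [-1.80141607e-01, -9.34952185e-01,  3.05636080e-01],
       [-5.73380186e-02, -3.00209907e-01, -9.52148289e-01]]), 't': array([-0.5160902 , -0.15087167,  0.34502369])}
[[ 1.86180648e-01  9.82515438e-01 -4.25440503e-04]
 [ 9.82515482e-01 -1.86180487e-01  3.92380274e-04]
 [ 3.06310957e-04 -4.91055495e-04 -9.99999833e-01]]
```

View pics/wrist1.png

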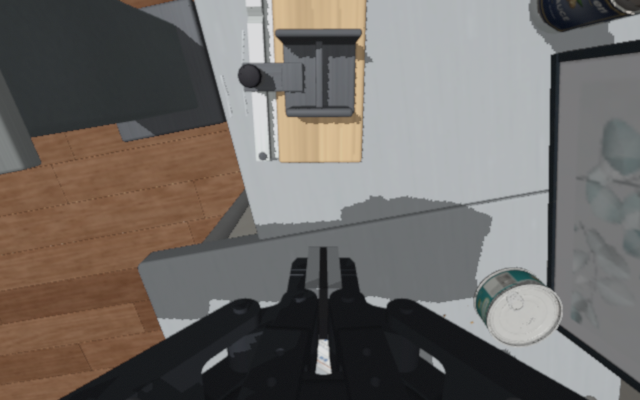

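The wrist picture shows the rack lined up with the image columns, so the yaw is right. The rear plate's top runs from (287,113) to (353,113), the board's near end is at row 162, and the knob is at (250,76).

```bash
python3 - <<'E'
from h import *
np.set_printoptions(precision=4,suppress=True)
p=manip.camera_params('wrist');s=manip.read_state();T=s['position']
u=np.array([.1862,.9825,0]);w=np.array([.9825,-.1862,0])
for n,a,b,z in [('rearL',287,114,.065),('rearR',353,114,.065),('knob',250,76,.066),('bdL',274,162,.012),('bdR',361,162,.012),('fpL',276,33,.075),('fpR',361,33,.075)]:
    X=ray(p,a,b,z);d=X-T;print(n,X,'tool x %.4f y %.4f'%(d@u,d@w))
E
```

```text
rearL [ 0.4642 -0.15    0.065 ] tool x 0.0598 y -0.0300
rearR [ 0.5217 -0.1611  0.065 ] tool x 0.0597 y 0.0285
knob [ 0.4402 -0.1131  0.066 ] tool x 0.0916 y -0.0605
bdL [ 0.4332 -0.1993  0.012 ] tool x 0.0056 y -0.0513
bdR [ 0.5258 -0.2172  0.012 ] tool x 0.0054 y 0.0429
fpL [ 0.4706 -0.0863  0.075 ] tool x 0.1237 y -0.0356
fpR [ 0.5375 -0.0991  0.075 ] tool x 0.1235 y 0.0325
```

```bash
python3 -m creep '[[[0,0,4.8,0,0,0,0],[0,0,4.8,0,0,0,0],[0,0,4.8,0,0,0,0],[0,0,4.8,0,0,0,0]]]' ; python3 -m creep '[[[1.5,0.1,0,0,0,0,0],[1.5,0,0,0,0,0,0],[0,0,0,0,0,0,0]]]';  for i in 1 2 3 4 5 6; do python3 -m creep '[[[0.5,0,0,0,0,0,0]]]' | egrep 'time|pos|^force'; done
```

```text
time: 2.78
position: [0.4827, -0.2144, 0.0378]
orientation: [2.423, 1.999, -0.0]
force: [0.9, -0.6, -0.1]
opening: -0.0
grasp_force: 0.0
time: 3.15
position: [0.4909, -0.1836, 0.0413]
orientation: [2.415, 2.006, 0.003]
force: [-0.1, 0.2, 0.6]
opening: -0.0002
grasp_force: 0.0
time: 3.28
position: [0.4908, -0.1806, 0.0406]
force: [-0.6, -0.9, 0.6]
time: 3.4
position: [0.4914, -0.1754, 0.0399]
force: [0.2, 0.5, 0.1]
time: 3.52
position: [0.4922, -0.1704, 0.0396]
force: [-0.2, -6.8, 3.4]
time: 3.65
position: [0.4931, -0.1655, 0.0394]
force: [-0.7, -3.0, 2.3]
time: 3.78
position: [0.494, -0.1605, 0.0393]
force: [-0.4, -2.8, 2.2]
time: 3.9
position: [0.4949, -0.1553, 0.0393]
force: [-0.1, -2.6, 1.9]
```

```bash
f(){ egrep 'pos|^force'|tr '\n' ' ';echo; }
python3 -m creep '[[[0.4,0,0,0,0,0,0]]]'|f
python3 -m creep '[[[0.4,0,0,0,0,0,0]]]'|f
python3 -m creep '[[[0.4,0,0,0,0,0,0]]]'|f
python3 -m creep '[[[0.4,0,0,0,0,0,0]]]'|f
python3 -m creep '[[[0.4,0,0,0,0,0,0]]]'|f
python3 -m creep '[[[0.4,0,0,0,0,0,0]]]'|f
python3 -m creep '[[[0.4,0,0,0,0,0,0]]]'|f
python3 -m creep '[[[0.4,0,0,0,0,0,0]]]'|f
python3 -m creep '[[[0.4,0,0,0,0,0,0]]]'|f
python3 -m creep '[[[0.4,0,0,0,0,0,0]]]'|f
python3 -m creep '[[[0.4,0,0,0,0,0,0]]]'|f
python3 -m creep '[[[0.4,0,0,0,0,0,0]]]'|f
```

```text
position: [0.4957, -0.1513, 0.0392] force: [0.6, -3.7, 1.3] 
position: [0.4964, -0.1474, 0.0392] force: [0.1, -3.0, 2.0] 
position: [0.4971, -0.1435, 0.0392] force: [-0.5, -2.5, 1.5] 
position: [0.4978, -0.1396, 0.0393] force: [-0.2, -1.9, 2.0] 
position: [0.4986, -0.1357, 0.0393] force: [-1.4, -2.6, 1.5] 
position: [0.4993, -0.1317, 0.0393] force: [-1.1, -2.2, 2.7] 
position: [0.5, -0.1278, 0.0392] force: [-1.1, -2.1, 1.6] 
position: [0.5008, -0.1238, 0.0392] force: [0.2, 0.1, 0.1] 
position: [0.5015, -0.1196, 0.0392] force: [0.7, 0.5, 0.4] 
position: [0.5021, -0.1166, 0.0392] force: [-1.1, -6.1, 1.0] 
position: [0.5028, -0.113, 0.0392] force: [-1.4, -5.8, 0.5] 
position: [0.5036, -0.1085, 0.0392] force: [-1.0, -2.1, 0.2]
```

The stop dropped into the first notch and came out again: the force fell to 0 near y = -0.122, with contact again at about -0.118. I expect the second draw-in near y = -0.066.

```bash
f(){ egrep 'pos|^force'|tr '\n' ' ';echo; }
python3 -m creep '[[[0.4,0,0,0,0,0,0],[0.4,0,0,0,0,0,0],[0.4,0,0,0,0,0,0],[0.4,0,0,0,0,0,0],[0.4,0,0,0,0,0,0]]]'|f
python3 -m creep '[[[0.4,0,0,0,0,0,0],[0.4,0,0,0,0,0,0],[0.3,0,0,0,0,0,0]]]'|f
python3 -m creep '[[[0.2,0,0,0,0,0,0]]]'|f
python3 -m creep '[[[0.2,0,0,0,0,0,0]]]'|f
```

```text
position: [0.5074, -0.0884, 0.0393] force: [-1.9, -2.0, -0.2] 
position: [0.5095, -0.0776, 0.0393] force: [-3.0, -2.0, -0.8] 
position: [0.5099, -0.0757, 0.0393] force: [-1.1, -2.7, -0.6] 
position: [0.5103, -0.0739, 0.0393] force: [-2.2, -2.1, -0.9]
```

```bash
f(){ egrep 'pos|^force'|tr '\n' ' ';echo; }
python3 -m creep '[[[0.2,0,0,0,0,0,0]]]'|f
python3 -m creep '[[[0.2,0,0,0,0,0,0]]]'|f
python3 -m creep '[[[0.2,0,0,0,0,0,0]]]'|f
python3 -m creep '[[[0.15,0,0,0,0,0,0]]]'|f
python3 -m creep '[[[0,0,0,0,0,0,0]]]'|f
```

```text
position: [0.5106, -0.072, 0.0393] force: [-1.3, -1.3, -0.1] 
position: [0.511, -0.07, 0.0393] force: [-0.4, -1.1, -0.4] 
position: [0.5114, -0.068, 0.0393] force: [-1.0, -1.8, -0.2] 
position: [0.5117, -0.0664, 0.0393] force: [-0.1, -1.3, 0.2] 
position: [0.5119, -0.0663, 0.0394] force: [-0.5, -0.0, 0.3]
```

```bash
f(){ egrep 'pos|^force'|tr '\n' ' ';echo; }
python3 -m creep '[[[0.1,0,0,0,0,0,0]]]'|f
python3 -m creep '[[[0.1,0,0,0,0,0,0]]]'|f
python3 -m creep '[[[0.1,0,0,0,0,0,0]]]'|f
python3 - <<'E'
from h import *
import cv2
im=manip.grab_frame('wrist')[:,:,::-1];cv2.imwrite('pics/wrist2.png',im)
E
```

```text
position: [0.512, -0.0656, 0.0393] force: [0.4, -0.4, 0.3] 
position: [0.5121, -0.0646, 0.0393] force: [0.0, 0.5, 0.4] 
position: [0.5122, -0.0636, 0.0393] force: [-0.6, -0.2, -0.0]
```

View pics/wrist2.png

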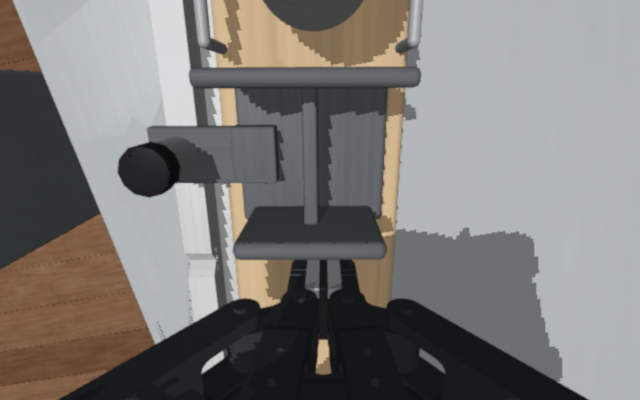

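The force is zero and the rear plate sits clear of the fingertips. Notch 1 shows at (202,263), well behind the knob at (148,169). I'll back away, lift and check.

```bash
python3 -m creep '[[[-1,0,0,0,0,0,0],[-3,0,0,0,0,0,0],[-3,0,-3,0,0,0,0],[-3,0,-4,0,0,0,0],[0,0,-4,0,0,0,0]]]'; python3 -m creep '[[[0,0,-4,0,0,0,0],[0,0,-3,0,0,0,0],[0,0,0,0,0,0,0]]]'|head -2
python3 - <<'E'
from h import *
import cv2
s=manip.read_state();print(s['position'])
p=manip.camera_params('wrist')
im=manip.grab_frame('wrist')[:,:,::-1];cv2.imwrite('pics/wrist3.png',cv2.resize(im[0:200,180:447],None,fx=3,fy=3,interpolation=cv2.INTER_CUBIC))
E
```

```text
time: 8.32
position: [0.4926, -0.165, 0.1503]
orientation: [-2.422, -2.0, 0.001]
force: [0.5, -0.1, -0.7]
opening: -0.0001
grasp_force: 0.0
time: 8.7
position: [0.4943, -0.163, 0.2213]
[ 0.49428998 -0.16299636  0.22129577]
```

View pics/wrist3.png

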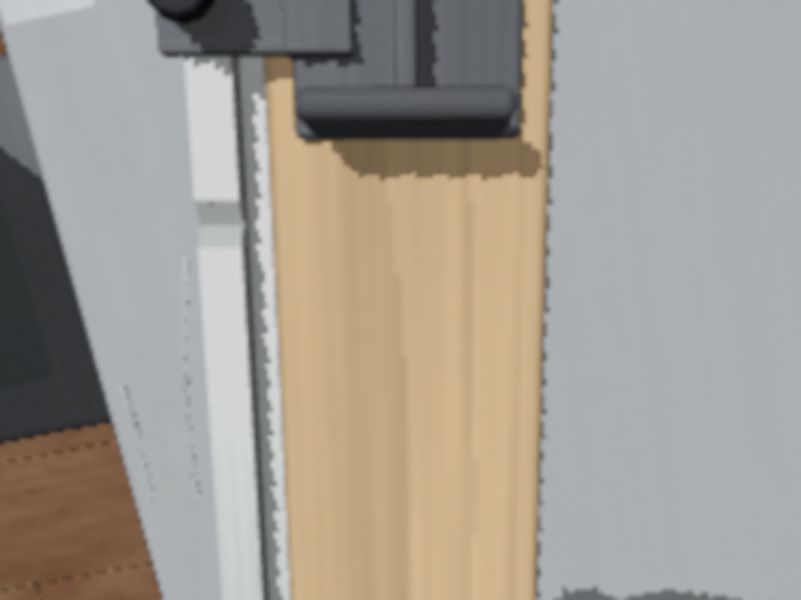

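Notch 1 is at crop (220,224), which is pixel (253.3,74.7). The rear plate's upper rear edge is at crop (410,122), pixel (316.7,40.7). When seated, the rear face should be 60-35 = 25 mm past notch 1.

```bash
python3 - <<'E'
from h import *
p=manip.camera_params('wrist');u=np.array([.1862,.9825,0])
n=ray(p,253.3,74.7,.022);s=manip.read_state()
for v in(39,40.7,43): print(v,(ray(p,316.7,v,.065)-n)@u)
print(s['time'],s['force'])
E
```

```text
39 0.025405763281886002
40.7 0.02415993682363334
43 0.022468842417312868
8.75 [-0.28266602  0.68356889 -0.69942287]
```

The measured distance is 24–25 mm, so the stop is seated in the second notch. Handing in.

```bash
python3 -c "
from rig import manip
print(manip.sign_off())"
```

```text
the job is handed in; nothing more can be done
None
```

I pushed the stop over the first notch and into the second, backed the arm off clear, and handed the job in at about 8.8 s; the final wrist picture puts the rear face 24–25 mm past notch 1, against the 25 mm expected when seated.

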